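# Click a plug-in relay into a push-push socket whose latch may have been left down

## Robot

A 7-joint arm with a two-finger parallel gripper is mounted at the origin on the work surface. World frame = base frame: x ahead of the robot, y to its left, z up, the work surface at z = 0. Lengths are in mm, angles in rad, forces in N, time in s.
With the tool pointing down it reaches from about 400 to 875 mm from the base axis. Payload 4.4 kg.
Tool frame: the origin (TCP) lies at the very end of the fingers, on their centre line; the grasp point (between the pads) lies 19 mm behind it; z points along the fingers, y is the line along which they close (so a half turn about z gives the same grasp; the last joint's range is limited). The gripper opens to 85 mm and grips with 20 to 120 N. Pads are 22 mm wide; open, the fingers measure 114 mm over their backs; the gripper's body (76 mm by 85 mm) begins 54 mm behind the grasp point. The pads swing forward as they close: fully open they stand 13 mm farther back than shut.
Start: joints at [-1.191, 0.628, 0.038, 1.517, -0.027, 0.996, -0.02], TCP at [280.246, 586.498, 231.313] pointing down, gripper open.
Joint ranges: [-3.06, 3.06], [-0.37, 2.12], [-1.25, 1.32], [0.18, 2.47], [-1.1, 4.24], [0.23, 1.98], [-2.94, 2.94]. Speed limits (rad/s): [2.57, 2.57, 3.14, 3.14, 3.14, 3.14, 3.14].

## Interface

Orientations are given as [roll, pitch, yaw] about the fixed x, y, z axes, in that order (R = Rz(yaw) Ry(pitch) Rx(roll)).
In Python, from cell import read_state, get_image, camera_info, finish_job gives the robot as it stands.
- The arm moves only by the tool play_rows, never from a script. Its argument "deltas" is one flat list of numbers, 7 for each row, row after row: the shift along the tool's x, y, z in mm, then the turn, a rotation vector about the tool's x, y, z in rad, then the opening, from 0 (shut) to 1 (fully open). In form: [dx, dy, dz, ax, ay, az, grip, dx, dy, dz, ax, ay, az, grip, ...]. A call has 1 to 10 rows; each row is the pose to reach, as a shift and turn from the pose commanded when the call began, along the tool's axes at that moment; what a row does not reach only later rows make up. A row lasts 1/8 s, in which the tool goes at most 62.5 mm and 10.7 degrees, less where a joint would pass 70% of its speed; a pose out of reach is approached as far as the arm can. A call with a gripper value outside its range is refused whole. The fingers move at their own pace and stop on an object; the grip force is fixed at half the most. Time passes only in rows, so rows that repeat a pose let the fingers close. It gives the time, the measured TCP pose, the force, the opening and the grip force at its end, in the units of the state.
- read_state(): the state, without advancing time (a new reading comes with each control period).
- get_image(name): name is "scene" or "top"; returns the picture (384x512x3 uint8, red, green, blue); there is no depth.
- camera_info(name): a dict with "fx", "fy", "cx", "cy" (pixels), "distortion" ([k1, k2, p1, p2, k3] as OpenCV has them; the pictures are not rectified), "T" (4x4, takes a point from camera to world coordinates). Camera axes: x right, y down, z forward; pixel columns grow to the right and rows downward; lengths in mm; the calibration is good to about 2 mm. A picture is of the moment at which its call begins. camera_info takes no time and is no camera call.
- finish_job(): hands the job in; it is judged then, once.
The state is a dict: "clock": time; "qpos": joint angles; "qd": joint speeds; "tau": joint torques, N m; "eef_pos": TCP position; "tool_rot": TCP orientation; "force": force on the tool from outside, world axes, zero at the start; "torque": the same for the moment, N m; "width": finger opening in mm; "gripper_force": force on a finger pad.
Only numpy, scipy, OpenCV 4.12 (cv2) and the standard library are available. Lean on these libraries where they do the work, as an engineer would, in place of code of your own. Each camera call takes 0.05 s, during which the arm holds its last target. There are 200 camera calls.

## Task

Pick up the black plug-in relay standing on the bench, put it foot down into the empty push-push socket on the steel mounting plate, and click it home: press it right down to the stop and let it come back, until it stays locked at its lower position instead of springing up. You cannot see whether the socket's latch was left up or down, so one click may lock it or may pop it up and call for another: feel how high it stands each time. Press slowly and with less than 30 N, let go of it, and leave the contactor, the stack of terminals and the jar near it where they are.

Things in the scene. Friction and masses are not known exactly. Their poses are not given: they have to be found in the camera images.
- relay: The plug-in relay to fit, about 80 g, loose, upright on the bench: black, 74 mm tall. Foot part 30 x 20 mm, 44 mm high; on it a wider flat-topped head 38 x 26 mm, 30 mm high, to grip by. Origin: centre of the underside; x along the long side, y along the short side, z up. Works either way round (half a turn). Merely set on a latched pusher it is not clicked in: press it to the stop at least once.
- dock: Steel mounting plate 190 x 170 x 6 mm fixed on the bench, a socket in its middle: grey block 58 x 48 mm (x, y) whose flat rim is 56 mm above the bench, higher than all else on the plate (terminals 40, ducts 42 mm). Origin: centre of the plate's underside. The well in the socket is 32.4 x 22.4 mm (long side along x), with a 2.5 mm bevel round its mouth; in it a black spring pusher with a push-push latch.
- mouth (a point): Centre of the well's mouth, at the rim's height (56 mm above the bench); x along the well's long side, z up. The pusher in the well carries the relay's foot. Its spring pushes up with 3 N at the top, rising to about 7 N at the stop (more if moved fast); a touch under 2 N on the relay does not move it. Press at 40 mm/s or slower; faster strokes jolt the parts.
- up_level (a point): Fixed mark: where the relay's foot stands when the pusher is up (unlocked), 25 mm below the mouth; the relay's top is then 49 mm above the rim.
- locked_level (a point): Fixed mark: where the relay's foot stands when the pusher is latched down (locked), 35.1 mm below the mouth; the relay's top is then 38.9 mm above the rim. The pusher starts latched down or up, which is not measured.
- stop_level (a point): Fixed mark: the relay's foot where the pusher meets its stop, a stiff rubber buffer (6 N/mm beyond this mark), 40.2 mm below the mouth; the relay's top is then 33.8 mm above the rim. Each press to the stop and release swaps the latch (up to down, down to up): pressing with 11 to 15 N is sure to do it; shorter presses change nothing.
- contactor: Bystander: light grey contactor block 45 x 50 mm, 72 mm tall with a black top piece. Origin: centre of its underside.
- terminals: Bystander: loose grey stack of terminals 48 x 40 mm, 44 mm tall. Origin: centre of its underside.
- jar: Bystander: jar 52 mm across, 70 mm tall. Origin: centre of its underside.
Things that resemble listed ones, but are neither listed nor needed, are in the scene too. Leave any purple or red look-alike of the relay alone.

How it is judged (in metres and radians):
On the way:
1. the relay, standing in the socket, is pressed down to the stop (its foot more than 38.5 mm below the socket's rim) (z of relay in the frame of mouth below -0.0385 m and horizontal distance between relay and mouth below 0.005 m and angle between the z axis of relay and the z axis of mouth, either way round below 0.12 rad), for 0.04 s.
At the end, for the whole second after the job is handed in: The relay sits in the socket, within 5 mm of its centre line and upright to 0.12 rad, locked at its lower position (foot 32.9 to 37.3 mm below the socket's rim; unlocked it stands at 25 mm), at rest and let go, having been pressed down to the stop on the way (z of relay in the frame of mouth between -0.0373 and -0.0329 m and horizontal distance between relay and mouth below 0.005 m and angle between the z axis of relay and the z axis of mouth, either way round below 0.12 rad and linear speed of relay below 0.02 m/s); the robot touches nothing.
It fails at once if the relay is pressed against the socket or its plate with more than 30 N (contact force between relay and dock above 30 N).
It fails at once if the contactor, the stack of terminals or the jar is shifted by more than 25 mm (distance of any of contactor, terminals, jar from where it was at the start of the episode above 0.025 m).
It also fails if it takes over 72 s, if anything falls off the work surface, if the arm or the gripper's body presses on something with over 40 N, if the wrist force passes 120 N, or if a joint passes its speed limit or range.

## Working session

There is one attempt and no reset: what is moved stays moved. The work goes in short steps, Python scripts to look and compute and a tool call to move; the robot and the scene stay as the last step left them, time stands still between calls to the robot, and variables do not carry over. Pictures are saved under pics/ and viewed, at most 10 in all, crops included, and the job is handed in when it is done.

Besides the shell and the picture viewer there is one more tool, called after "Emit:" by a JSON object that holds its "api" and its "payload". play_rows: Moves the arm, as the interface text tells. Its arguments: {"type":"object","properties":{"deltas":{"type":"array"}},"required":["deltas"]}

```bash
mkdir -p pics
python3 - <<'E'
from cell import *
import cv2
for n in("scene","top"):
    im=get_image(n); cv2.imwrite(f"pics/{n}0.png",im[:,:,::-1]); c=camera_info(n); print(n,c)
print(read_state())
E
```

```text
scene {'fx': 426.67178376934527, 'fy': 426.67178376934527, 'cx': 258.1244382668271, 'cy': 190.44241455031582, 'distortion': array([-0.0276797,  0.       ,  0.       ,  0.       ,  0.       ]), 'T': array([[-6.05993222e-01,  5.10325068e-01, -6.10197133e-01,
         1.23281298e+03],
       [ 7.95235039e-01,  4.07289047e-01, -4.49129007e-01,
         6.05679014e+02],
       [ 1.93248179e-02, -7.57419274e-01, -6.52642777e-01,
         8.09397746e+02],
       [ 0.00000000e+00,  0.00000000e+00,  0.00000000e+00,
         1.00000000e+00]])}
top {'fx': 382.8757760637209, 'fy': 382.8757760637209, 'cx': 257.7160202980716, 'cy': 189.80545222026123, 'distortion': array([-0.04822764,  0.        ,  0.        ,  0.        ,  0.        ]), 'T': array([[ 5.34936971e-03, -9.92574571e-01,  1.21519978e-01,
         4.39211537e+02],
       [-9.99819798e-01, -3.09539725e-03,  1.87293742e-02,
         7.96912045e+01],
       [-1.82141479e-02, -1.21598271e-01, -9.92412266e-01,
         1.01702755e+03],
       [ 0.00000000e+00,  0.00000000e+00,  0.00000000e+00,
         1.00000000e+00]])}
{'clock': 0.1, 'qpos': array([-1.19079443,  0.62925893,  0.03843016,  1.51824226, -0.02701789,
        0.99630031, -0.02001848]), 'qd': array([ 0.00040091, -0.00270413,  0.00100879, -0.00274421,  0.00041991,
        0.00193731, -0.00120352]), 'tau': array([ 3.66865905e-03, -5.64526427e+01,  1.23052485e+00, -1.93972725e+01,
        1.12929312e-02,  5.45696690e-03, -6.41665324e-06]), 'eef_pos': array([279.99150737, 585.99821833, 230.48556824]), 'tool_rot': array([-3.13990092e+00, -6.80080513e-06,  2.69577493e+00]), 'force': array([-0.35578904,  0.60854114,  1.17193176]), 'torque': array([-0.04795223, -0.0161785 , -0.01636682]), 'gripper_force': 0.0, 'width': 85.19580125386337}
```

View pics/scene0.png

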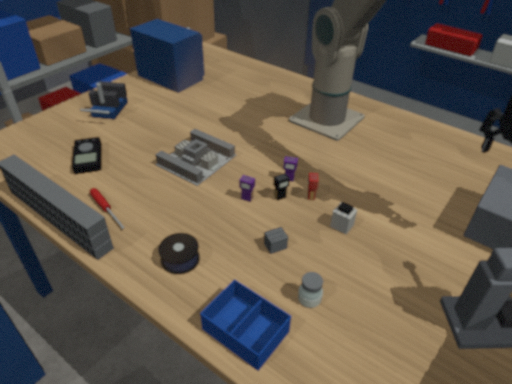

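View pics/top0.png

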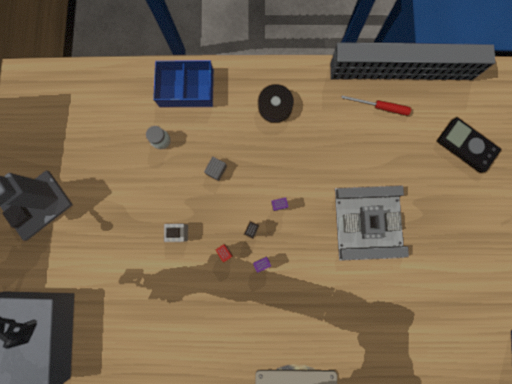

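The scene view shows the black relay at about (281,187), with purple ones at (247,187) and (290,167), a red one at (312,185), and the dock at (197,157). In the top view the relay is at (252,229) and the socket at (374,222). Next I'll enlarge both areas.

```bash
cat > h.py <<'E'
import numpy as np, cv2
from cell import *
def ray(n,uv):
    c=camera_info(n); K=np.array([[c['fx'],0,c['cx']],[0,c['fy'],c['cy']],[0,0,1]])
    p=cv2.undistortPoints(np.array(uv,float).reshape(-1,1,2),K,np.array(c['distortion'])).reshape(-1,2)
    T=np.array(c['T']); d=np.c_[p,np.ones(len(p))]@T[:3,:3].T
    return T[:3,3],d
def plane(n,uv,z):
    o,d=ray(n,uv); return o+d*((z-o[2])/d[:,2])[:,None]
def proj(n,P):
    c=camera_info(n); K=np.array([[c['fx'],0,c['cx']],[0,c['fy'],c['cy']],[0,0,1]]); T=np.linalg.inv(c['T'])
    return cv2.projectPoints(np.array(P,float).reshape(-1,1,3),cv2.Rodrigues(T[:3,:3])[0],T[:3,3],K,np.array(c['distortion']))[0].reshape(-1,2)
E
python3 - <<'E'
from h import *
t=cv2.imread("pics/top0.png"); s=cv2.imread("pics/scene0.png")
r=lambda im,x,y,w,h:cv2.resize(im[y:y+h,x:x+w],(400,300),interpolation=cv2.INTER_NEAREST)
a=np.hstack([r(t,232,214,40,30),r(t,334,192,80,60)])
b=np.hstack([r(s,261,170,40,30),r(s,157,127,80,60)])
cv2.imwrite("pics/crop.png",np.vstack([a,b]))
g=cv2.cvtColor(t,cv2.COLOR_BGR2HSV)[218:241,240:266,2]; print(g)
E
```

```text
[[157 157 161 158 159 157 160 159 160 160 161 162 162 161 161 160 160 161
  160 162 162 162 163 163 162 163]
 [156 158 157 158 157 159 158 159 160 158 158 160 160 162 161 161 160 160
  160 160 163 160 160 158 158 157]
 [156 158 157 159 158 158 159 160 158 145 141 153 158 160 162 161 161 161
  163 160 162 159 143 135 137 132]
 [159 158 157 159 160 159 160 160 155 124 103 114 132 148 158 164 162 160
  158 156 158 155 129 115 112 111]
 [157 157 159 158 158 157 159 159 143  99  64  63  86 108 130 150 155 142
  137 135 134 132 117 108 110 107]
 [157 157 157 159 159 160 161 153 126  76  56  54  50  59  82 108 114 106
  106 111 114 113 112 107 109 105]
 [158 160 161 159 160 164 161 144 100  60  61  61  54  57  56  58  64  67
   82 103 110 113 111 113 112 107]
 [162 162 162 162 162 164 157 128  77  57  70  69  62  72  63  59  52  48
   64  96 112 114 114 116 113 107]
 [165 162 162 162 165 162 148  99  62  65  70  65  74  75  67  73  59  50
   65  97 114 113 114 112 115 111]
 [160 161 162 162 163 161 128  77  61  80  71  67  80  71  73  68  59  55
   84 108 111 115 114 115 114 112]
 [159 160 
[... 707 characters left out ...]
78  95  98
   99  98  99  98  96  98  95  97]
 [147 148 145 138 127 114  91  72  56  48  51  61  57  50  66  89 107 109
  110 108 108 110 108 109 109 102]
 [148 146 146 148 147 141 131 110  89  71  57  48  50  58  91 110 131 138
  135 137 139 136 138 138 132 119]
 [147 148 148 148 148 148 142 136 126 110  89  68  55  77 119 138 147 151
  148 147 149 148 149 149 149 141]
 [151 150 153 151 151 148 147 147 144 140 131 116  95 108 138 148 153 151
  153 154 151 152 152 152 153 152]
 [156 156 155 155 155 150 147 146 147 148 146 140 135 138 146 148 154 154
  155 154 156 158 154 156 156 155]
 [150 149 145 147 147 140 142 145 144 142 144 143 143 144 142 144 148 150
  151 153 153 157 155 154 153 156]]
```

View pics/crop.png

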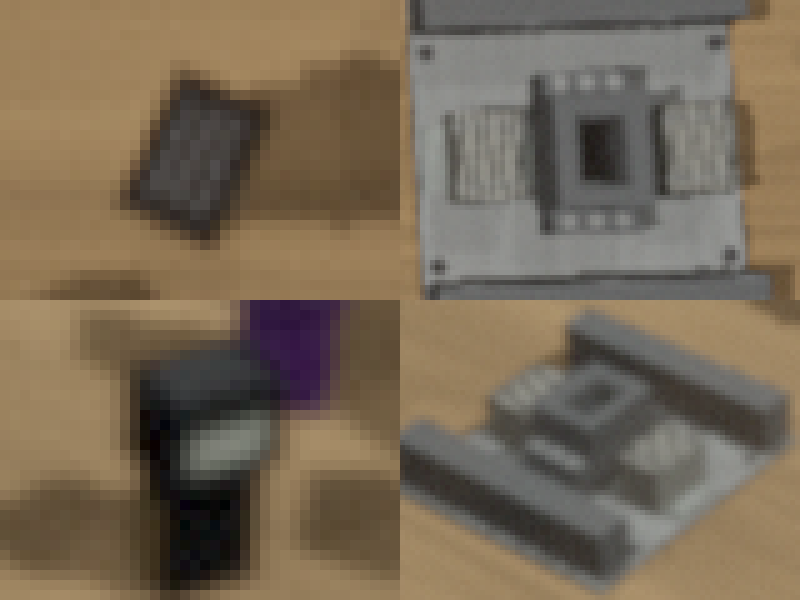

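The crop shows the relay top clearly, with its long axis tilted in the top view, and the well as a dark rectangle near (374.5,222) with its long side along image rows (world x).

Run:
```python
from h import *
t=cv2.imread("pics/top0.png"); s=cv2.imread("pics/scene0.png")
g=cv2.cvtColor(t,cv2.COLOR_BGR2HSV)[:,:,2]
print(g[205:242,360:392])
m=np.zeros_like(g); m[214:242,238:268]=(g[214:242,238:268]<90)
k=5
gb=cv2.resize(g[210:246,234:272],None,fx=8,fy=8,interpolation=cv2.INTER_CUBIC)
c=max(cv2.findContours((gb<95).astype(np.uint8),0,1)[0],key=cv2.contourArea)
uv=(c.reshape(-1,2)+.5)/8-.5+[234,210]
P=plane("top",uv,74)[:,:2].astype(np.float32)
r=cv2.minAreaRect(P); print("relay",r, cv2.boxPoints(r))
# dock plate: corners in top: screws etc; check scene view of relay top
gs=cv2.cvtColor(s,cv2.COLOR_BGR2GRAY)
print("relay top centre in scene", proj("scene",[*r[0],74]), proj("scene",np.c_[cv2.boxPoints(r),[74]*4]))
# duct orientation: bright plate mask
hsv=cv2.cvtColor(t,cv2.COLOR_BGR2HSV)
mk=np.zeros_like(g); mk[185:262,330:412]=hsv[185:262,330:412,1]<45
c=max(cv2.findContours(mk,0,1)[0],key=cv2.contourArea)
print("dock", cv2.minAreaRect(plane("top",c.reshape(-1,2),40)[:,:2].astype(np.float32)))
print("well", plane("top",[[374.5,222]],56))
```

```text
[[135 133 132 ... 132 132 133]
 [127 116 119 ... 132 130 138]
 [101  84  96 ... 137 137 137]
 ...
 [137 134 124 ... 136 136 135]
 [136 136 136 ... 138 141 140]
 [138 138 136 ... 143 145 143]]
relay ((457.1012878417969, 111.3342056274414), (28.073009490966797, 38.54241943359375), 65.21957397460938) [[433.72125 106.66754]
 [468.71472  90.5128 ]
 [480.48132 116.00087]
 [445.48785 132.15561]]
relay top centre in scene [[280.89983681 175.84961544]] [[284.32946639 171.09901013]
 [272.3082301  174.9518197 ]
 [277.37279841 180.7349633 ]
 [289.52314133 176.75111113]]
dock ((476.67156982421875, -190.60255432128906), (182.38406372070312, 175.90736389160156), 2.483027458190918)
well [[ 476.65961763 -194.80431504   56.        ]]
```

Run:
```python
from h import *
np.set_printoptions(linewidth=250,threshold=10**6)
t=cv2.imread("pics/top0.png"); g=cv2.cvtColor(t,cv2.COLOR_BGR2GRAY)
print(g[206:240,362:390])
gb=cv2.resize(g[204:242,358:394],None,fx=8,fy=8,interpolation=cv2.INTER_CUBIC)
for th in (45,55,65,72):
    cs=[c for c in cv2.findContours((gb<th).astype(np.uint8),1,1)[0] if cv2.pointPolygonTest(c,((374.5-358)*8.,(222-204)*8.),False)>0]
    if not cs: continue
    c=min(cs,key=cv2.contourArea); uv=(c.reshape(-1,2)+.5)/8-.5+[358,204]
    print(th,cv2.minAreaRect(plane("top",uv,56)[:,:2].astype(np.float32)))
# yaw from plate+ducts sharp edges: lower duct bottom line & upper duct top line
hsv=cv2.cvtColor(t,cv2.COLOR_BGR2HSV)
sat=hsv[:,:,1].astype(float)
for name,cols,rows in (("top",range(342,402,3),range(180,192)),("bot",range(346,404,3),range(250,266))):
    pts=[]
    for u in cols:
        col=sat[rows[0]:rows[-1],u]; d=np.diff(col); k=np.argmax(abs(d)); 
        w=abs(d[max(0,k-1):k+2]); pts.append((u,rows[0]+.5+(w*np.arange(max(0,k-1),max(0,k-1)+len(w))).sum()/w.sum()))
    W=plane("top",pts,42); f=cv2.fitLine(W[:,:2].astype(np.float32),cv2.DIST_HUBER,0,.01,.01).ravel(); print(name,f)
```

```text
[[119 120 125 130 126 118 112 115 118 118 113 106 106 114 116 110  95  90  86  87  93 116 134 134 130 134 131 131]
 [ 96 108 123 137 134 119 106 117 131 135 122 109 107 123 137 131 111  92  84  87  94 119 137 139 135 135 136 137]
 [ 83 104 121 142 143 123 106 115 138 145 134 112 109 128 144 140 120  97  93  93  99 124 139 142 139 138 136 134]
 [ 77  99 114 136 135 119 101 110 129 132 121 107 104 113 128 125 112  98  95  95 102 120 138 139 137 128 115 114]
 [ 76  97 103 114 116 105  95  96 105 109 104  98  95 101 108 108 103 101 101 100 100 107 114 113 112 106  96 102]
 [ 62  77  87 102 103 100  98  97  99 101 100 100  98  97 101 101 101 103 101 102 102 100  97  96  96  95  94  99]
 [ 60  63  83  99 101 101 103 100 101 102 102 104 103 102 102 102 101 101 101 103 100 100  93  90  86  92 100 103]
 [ 58  60  78 101 104 103 100 104 102 100 103 103 101 103 103 101  99 101 102 101 101  94  80  63  77 109 118 118]
 [ 55  62  76  98 105 102 102  93  97  94  97  94  97  96  95  96  97  99 101 101 103  92  69  52  80 119 125 123]
 [ 61  58  75  99 104 103 100  82  78  76  80  77  76  75  69  74
[... 2672 characters left out ...]
6 137 137 135 135 136]
 [124 121 123 130 132 133 132 134 133 132 130 133 132 133 133 132 136 139 138 137 135 138 138 137 136 134 134 135]]
45 ((477.4649353027344, -190.95327758789062), (27.319122314453125, 14.056035041809082), 2.009143590927124)
55 ((477.2562255859375, -192.07229614257812), (29.723953247070312, 17.699443817138672), 0.9449905157089233)
65 ((477.4682312011719, -192.92550659179688), (31.571552276611328, 20.908498764038086), 1.6121641397476196)
72 ((477.3933410644531, -193.15138244628906), (33.348854064941406, 22.47606086730957), 2.6178665161132812)
top [ 4.3975189e-02 -9.9903262e-01  5.6771875e+02 -1.8824100e+02]
bot [ 4.2879380e-02 -9.9908024e-01  3.8549423e+02 -1.8648964e+02]
```

```bash
cat >> h.py <<'E'
from scipy.spatial.transform import Rotation as Ro
def go(p,yaw):
    s=read_state(); R=Ro.from_euler('xyz',s['tool_rot']); G=Ro.from_euler('xyz',[np.pi,0,yaw])
    print(np.round(s['eef_pos'],1),np.round(s['tool_rot'],3),'d',np.round(R.inv().apply(np.array(p)-s['eef_pos']),1),np.round((R.inv()*G).as_rotvec(),3),'F',np.round(s['force'],1),'w',round(s['width'],1),s['clock'])
E
python3 -c "
from h import *
go([457.1,111.3,150],2.709)
print(plane('top',[[374.3,221.75]],56),proj('scene',[477.3,-194.3,56]))"
```

```text
[280.  586.  230.5] [-3.14  -0.     2.696] d [-364.5 -351.8   81.1] [-0.002 -0.    -0.013] F [-0.4  0.6  1.2] w 85.2 0.1
[[ 477.28273575 -194.320345     56.        ]] [[195.45140956 144.71427903]]
```

Emit:
{"api": "play_rows", "payload": {"deltas": [-55,-53,0,0,0,-0.013,1,-100,-97,0,0,0,-0.013,1,-145,-140,0,0,0,-0.013,1,-190,-183,0,0,0,-0.013,1,-235,-227,0,0,0,-0.013,1,-280,-270,10,0,0,-0.013,1,-325,-314,30,0,0,-0.013,1,-364.5,-352,60,0,0,-0.013,1,-364.5,-352,81,0,0,-0.013,1,-364.5,-352,81,0,0,-0.013,1]}}

```text
clock: 1.35
eef_pos: [456.1, 109.8, 148.8]
tool_rot: [-3.138, -0.003, 2.705]
force: [-0.2, 0.3, 1.0]
width: 85.0
gripper_force: 0.0
```

Run:
```python
from h import *
go([457.1,111.3,48],2.709)
s=cv2.imread("pics/scene0.png"); np.set_printoptions(linewidth=250,threshold=10**6)
def sub(n): pass
# overlay of predicted outlines
S=8
def box(P,L,W,yaw,z):
    c,sn=np.cos(yaw),np.sin(yaw); q=np.array([[a*L/2,b*W/2] for a,b in((1,1),(1,-1),(-1,-1),(-1,1))])
    return np.c_[q@np.array([[c,sn],[-sn,c]])+P,[z]*4]
def crop(x,y,polys):
    im=cv2.resize(s[y:y+37,x:x+50],(400,296),interpolation=cv2.INTER_CUBIC)
    for p in polys:
        uv=((proj("scene",p)+.5-[x,y])*S).astype(int); cv2.polylines(im,[uv],True,(0,255,255),1)
    return im
D=[477.3,-194.3]
cv2.imwrite("pics/ov.png",np.hstack([crop(257,165,[box([457.1,111.3],38,26,-.433,74)]),crop(170,127,[box(D,58,48,.0434,56),box(D,37.4,27.4,.0434,56)])]))
```

```text
[456.1 109.8 148.8] [-3.138e+00 -3.000e-03  2.705e+00] d [ -0.7   2.1 100.8] [-0.003 -0.003 -0.004] F [-0.2  0.3  1. ] w 85.0 1.35
```

View pics/ov.png

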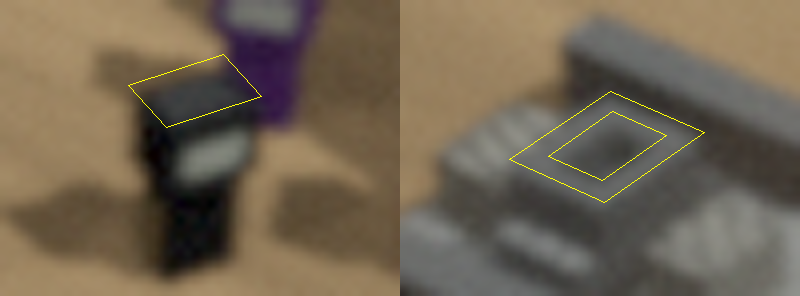

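The overlay matches in size and angle. In the scene camera both objects sit about 1.5 px lower than predicted, which is a common calibration offset. I'll descend and grip.

Emit:
{"api": "play_rows", "payload": {"deltas": [-0.7,2,20,0,0,-0.004,1,-0.7,2,40,0,0,-0.004,1,-0.7,2,60,0,0,-0.004,1,-0.7,2,80,0,0,-0.004,1,-0.7,2,92,0,0,-0.004,1,-0.7,2,100,0,0,-0.004,1,-0.7,2,100,0,0,-0.004,1,-0.7,2,100,0,0,-0.004,1]}}

```text
clock: 2.35
eef_pos: [459.2, 113.5, 50.8]
tool_rot: [3.141, 0.001, 2.713]
force: [-0.6, 0.2, 0.2]
width: 85.6
gripper_force: 0.0
```

Emit:
{"api": "play_rows", "payload": {"deltas": [0,0,0,0,0,0,0.6,0,0,0,0,0,0,0.4,0,0,0,0,0,0,0.2,0,0,0,0,0,0,0,0,0,0,0,0,0,0,0,0,0,0,0,0,0,0,0,0,0,0,0,0,0,0,0,0,0,0,0]}}

```text
clock: 3.35
eef_pos: [458.9, 113.2, 50.6]
tool_rot: [3.141, 0.0, 2.713]
force: [-0.3, -0.3, 5.0]
width: 25.0
gripper_force: 59.0
```

Run:
```python
from h import *
go([477.3,-194.3,150],3.185)
```

```text
[458.9 113.2  50.6] [3.141 0.    2.713] d [-144.7 -272.   -99.4] [ 0.     0.    -0.472] F [-0.3 -0.3  5. ] w 25.0 3.35
```

Emit:
{"api": "play_rows", "payload": {"deltas": [0,0,-20,0,0,0,0,0,0,-50,0,0,0,0,0,0,-85,0,0,0,0,0,0,-110,0,0,0,0,-10,-20,-110,0,0,0,0,-30,-57,-110,0,0,-0.05,0,-50,-95,-110,0,0,-0.1,0,-70,-132,-110,0,0,-0.2,0,-90,-170,-110,0,0,-0.3,0,-110,-207,-110,0,0,-0.4,0]}}

```text
clock: 4.6
eef_pos: [472.5, -122.1, 160.0]
tool_rot: [3.141, -0.0, 3.116]
force: [0.8, 0.6, -0.2]
width: 24.6
gripper_force: 59.0
```

```bash
python3 -c "
from h import *
go([477.3,-194.3,160],3.185)"
```

```text
[ 472.5 -122.1  160. ] [ 3.141 -0.     3.116] d [ -6.7 -72.1  -0. ] [ 0.    -0.    -0.069] F [ 0.8  0.6 -0.2] w 24.6 4.6
```

Emit:
{"api": "play_rows", "payload": {"deltas": [-2.5,-25,0,0,0,-0.02,0,-4.5,-50,0,0,0,-0.05,0,-6,-66,0,0,0,-0.069,0,-6.7,-72,0,0,0,-0.069,0,-6.7,-72,0,0,0,-0.069,0,-6.7,-72,0,0,0,-0.069,0,-6.7,-72,0,0,0,-0.069,0]}}

```text
clock: 5.48
eef_pos: [477.5, -192.0, 160.3]
tool_rot: [3.141, -0.0, -3.1]
force: [0.2, 0.1, -0.3]
width: 24.6
gripper_force: 59.1
```

Run:
```python
from h import *
go([477.3,-194.3,150],3.185)
a=get_image("scene")[:,:,::-1]; b=get_image("top")[:,:,::-1]
p=proj("scene",[477,-194,100])[0].astype(int); q=proj("top",[477,-194,100])[0].astype(int); print(p,q)
r=lambda im,c:cv2.resize(im[c[1]-38:c[1]+37,c[0]-25:c[0]+25],(400,600),interpolation=cv2.INTER_CUBIC)
cv2.imwrite("pics/held.png",np.hstack([r(a,p),r(b,q)]))
cv2.imwrite("pics/scene1.png",a);cv2.imwrite("pics/top1.png",b)
```

```text
[ 477.5 -192.   160.3] [ 3.141 -0.    -3.1  ] d [ 0.3 -2.3 10.3] [ 0.    -0.    -0.002] F [ 0.2  0.1 -0.3] w 24.6 5.475
[194 132] [379 221]
```

View pics/held.png

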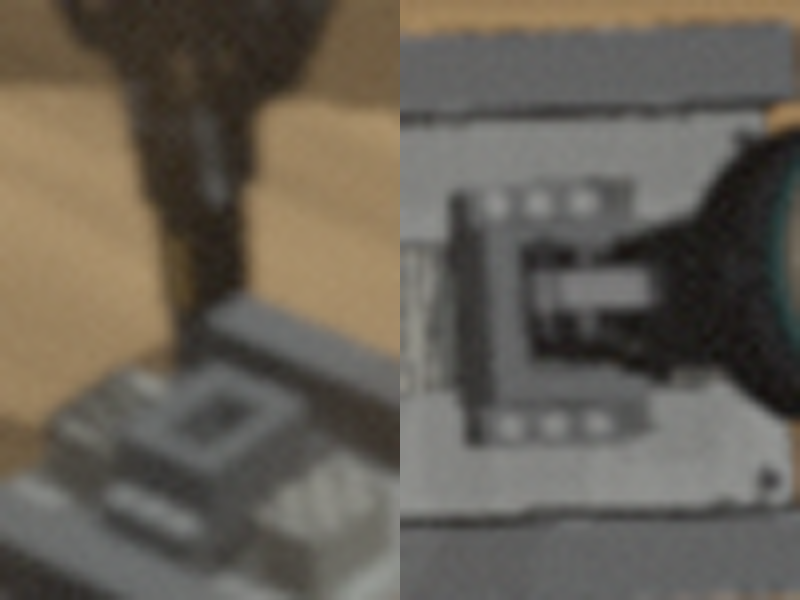

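The scene shows the relay held upright behind and above the socket, with the fingers across its short side. I'll descend to just above the rim.

Emit:
{"api": "play_rows", "payload": {"deltas": [-0.5,-2.3,12,0,0,0,0,-0.5,-2.3,27,0,0,0,0,-0.5,-2.3,40,0,0,0,0,-0.5,-2.3,48,0,0,0,0,-0.5,-2.3,50,0,0,0,0,-0.5,-2.3,50,0,0,0,0,-0.5,-2.3,50,0,0,0,0]}}

```text
clock: 6.45
eef_pos: [478.3, -195.3, 110.7]
tool_rot: [-3.141, 0.001, -3.101]
force: [0.3, -0.5, -0.7]
width: 24.7
gripper_force: 59.1
```

Run:
```python
from h import *
go([477.3,-194.3,150],3.185)
a=get_image("scene")[:,:,::-1]; b=get_image("top")[:,:,::-1]
p=proj("scene",[477,-194,70])[0].astype(int); q=proj("top",[477,-194,70])[0].astype(int); print(p,q)
r=lambda im,c:cv2.resize(im[c[1]-25:c[1]+25,c[0]-20:c[0]+20],(400,500),interpolation=cv2.INTER_CUBIC)
cv2.imwrite("pics/held2.png",np.clip(np.hstack([r(a,p),r(b,q)]).astype(float)*1.7,0,255).astype(np.uint8))
```

```text
[ 478.3 -195.3  110.7] [-3.141e+00  1.000e-03 -3.101e+00] d [  0.9   1.  -39.3] [-0.     0.001 -0.003] F [ 0.3 -0.5 -0.7] w 24.7 6.45
[195 140] [375 221]
```

View pics/held2.png

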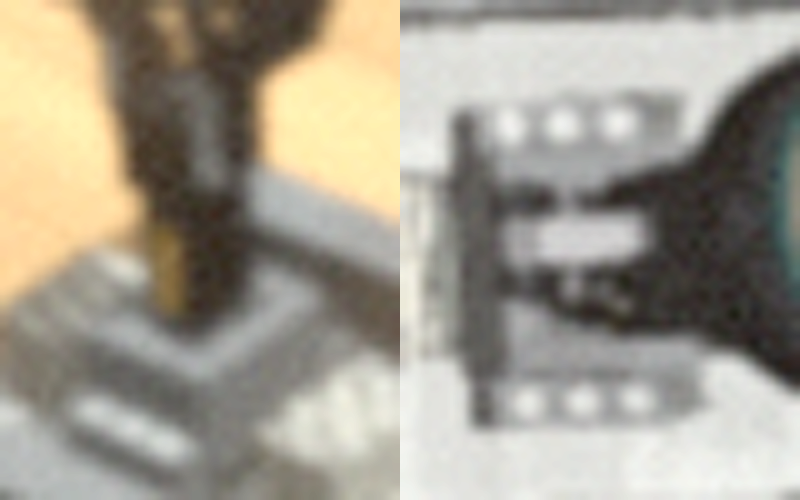

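The foot is over the well and roughly centred. I'll insert it slowly.

Emit:
{"api": "play_rows", "payload": {"deltas": [0.3,0.8,1,0,0,0,0,0.3,0.8,2,0,0,0,0,0.3,0.8,3.5,0,0,0,0,0.3,0.8,5,0,0,0,0,0.3,0.8,6,0,0,0,0,0.3,0.8,7,0,0,0,0,0.3,0.8,8,0,0,0,0,0.3,0.8,9,0,0,0,0]}}

```text
clock: 7.55
eef_pos: [478.3, -194.4, 101.2]
tool_rot: [-3.141, 0.001, -3.101]
force: [2.1, -0.1, 0.8]
width: 25.2
gripper_force: 59.3
```

Emit:
{"api": "play_rows", "payload": {"deltas": [-0.4,0,2,0,0,0,0,-0.4,0,4,0,0,0,0,-0.4,0,6,0,0,0,0,-0.4,0,8,0,0,0,0,-0.4,0,10,0,0,0,0,-0.4,0,12,0,0,0,0,-0.4,0,14,0,0,0,0,-0.4,0,16,0,0,0,0,-0.4,0,16,0,0,0,0]}}

```text
clock: 8.68
eef_pos: [478.3, -194.4, 85.1]
tool_rot: [3.142, 0.0, -3.101]
force: [4.4, -0.2, -1.9]
width: 24.9
gripper_force: 59.1
```

Emit:
{"api": "play_rows", "payload": {"deltas": [0,0,0,0,0,0,0.3,0,0,0,0,0,0,0.5,0,0,0,0,0,0,0.7,0,0,0,0,0,0,0.7,0,0,-10,0,0,0,0.7,0,0,-25,0,0,0,0.7,0,0,-40,0,0,0,0.7,0,0,-45,0,0,0,0.5,0,0,-45,0,0,0,0,0,0,-45,0,0,0,0]}}

```text
clock: 9.93
eef_pos: [477.8, -194.2, 130.0]
tool_rot: [3.141, -0.001, -3.101]
force: [0.9, 0.7, 0.1]
width: 6.9
gripper_force: 0.0
```

Emit:
{"api": "play_rows", "payload": {"deltas": [0,0,0,0,0,0,0,0,0,0,0,0,0,0,0,0,6,0,0,0,0,0,0,12,0,0,0,0,0,0,15,0,0,0,0,0,0,18,0,0,0,0,0,0,20,0,0,0,0,0,0,20,0,0,0,0]}}

```text
clock: 10.92
eef_pos: [478.0, -194.3, 110.2]
tool_rot: [3.142, -0.0, -3.101]
force: [0.3, -0.1, -0.1]
width: 0.1
gripper_force: 0.0
```

Run:
```python
from h import *
go([477.3,-194.3,150],3.185)
a=get_image("scene")[:,:,::-1]
p=proj("scene",[477,-194,80])[0].astype(int)
r=lambda im,c:cv2.resize(im[c[1]-30:c[1]+30,c[0]-30:c[0]+30],(600,600),interpolation=cv2.INTER_CUBIC)
cv2.imwrite("pics/in.png",np.clip(r(a,p)*1.5,0,255).astype(np.uint8))
```

```text
[ 478.  -194.3  110.2] [ 3.142 -0.    -3.101] d [  0.7   0.1 -39.8] [ 0.    -0.    -0.003] F [ 0.3 -0.1 -0.1] w 0.1 10.925
```

View pics/in.png

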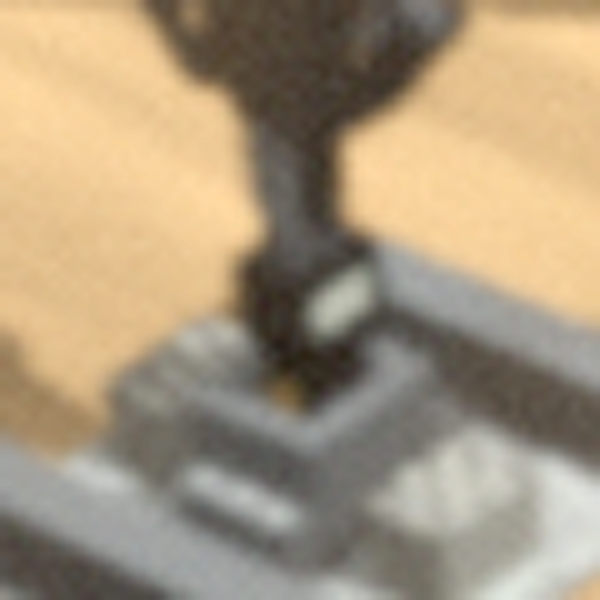

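The relay stands upright in the well and the shut fingers are over it. Next I'll feel for its top.

Emit:
{"api": "play_rows", "payload": {"deltas": [0,0,1.5,0,0,0,0,0,0,3,0,0,0,0,0,0,4.5,0,0,0,0,0,0,6,0,0,0,0,0,0,6.5,0,0,0,0,0,0,7,0,0,0,0,0,0,7.5,0,0,0,0,0,0,7.5,0,0,0,0]}}

```text
clock: 11.98
eef_pos: [478.1, -194.4, 102.8]
tool_rot: [-3.142, 0.0, -3.101]
force: [-0.0, 0.6, 2.1]
width: 0.1
gripper_force: 1.3
```

Emit:
{"api": "play_rows", "payload": {"deltas": [0,0,1,0,0,0,0,0,0,2,0,0,0,0,0,0,3,0,0,0,0,0,0,4,0,0,0,0,0,0,4,0,0,0,0]}}

```text
clock: 12.6
eef_pos: [478.1, -194.4, 98.7]
tool_rot: [3.142, -0.0, -3.101]
force: [0.3, 1.1, 3.8]
width: 0.1
gripper_force: 1.8
```

Contact came at the up level and the force is rising, so the latch was up. I'll press on to the stop.

Emit:
{"api": "play_rows", "payload": {"deltas": [0,0,1.5,0,0,0,0,0,0,3,0,0,0,0,0,0,4.5,0,0,0,0,0,0,6,0,0,0,0,0,0,7,0,0,0,0,0,0,8,0,0,0,0,0,0,8.5,0,0,0,0,0,0,8.5,0,0,0,0]}}

```text
clock: 13.6
eef_pos: [478.1, -194.4, 90.3]
tool_rot: [-3.142, 0.0, -3.101]
force: [-0.1, 0.3, 4.9]
width: 0.0
gripper_force: 2.8
```

Emit:
{"api": "play_rows", "payload": {"deltas": [0,0,0.5,0,0,0,0,0,0,1,0,0,0,0,0,0,1.3,0,0,0,0,0,0,1.5,0,0,0,0,0,0,1.5,0,0,0,0]}}

```text
clock: 14.22
eef_pos: [478.2, -194.5, 89.1]
tool_rot: [-3.141, 0.0, -3.101]
force: [-0.6, 0.2, 7.5]
width: -0.1
gripper_force: 4.0
```

Emit:
{"api": "play_rows", "payload": {"deltas": [0,0,0.4,0,0,0,0,0,0,0.7,0,0,0,0,0,0,0.9,0,0,0,0,0,0,0.9,0,0,0,0]}}

```text
clock: 14.72
eef_pos: [478.3, -194.5, 88.5]
tool_rot: [-3.141, 0.001, -3.101]
force: [-2.1, -0.1, 10.9]
width: -0.2
gripper_force: 5.3
```

Emit:
{"api": "play_rows", "payload": {"deltas": [0,0,0.3,0,0,0,0,0,0,0.5,0,0,0,0,0,0,0.5,0,0,0,0]}}

```text
clock: 15.1
eef_pos: [478.4, -194.5, 88.1]
tool_rot: [-3.141, 0.001, -3.101]
force: [-2.0, 0.3, 11.6]
width: 0.1
gripper_force: 6.1
```

Emit:
{"api": "play_rows", "payload": {"deltas": [0,0,0.3,0,0,0,0,0,0,0.3,0,0,0,0]}}

```text
clock: 15.35
eef_pos: [478.4, -194.6, 87.9]
tool_rot: [-3.141, 0.001, -3.101]
force: [-2.3, 0.4, 12.5]
width: -0.3
gripper_force: 6.5
```

Emit:
{"api": "play_rows", "payload": {"deltas": [0,0,-1,0,0,0,0,0,0,-2,0,0,0,0,0,0,-3.5,0,0,0,0,0,0,-5,0,0,0,0,0,0,-6.5,0,0,0,0,0,0,-8,0,0,0,0,0,0,-9.5,0,0,0,0,0,0,-10,0,0,0,0,0,0,-10,0,0,0,0]}}

```text
clock: 16.48
eef_pos: [477.9, -194.3, 96.9]
tool_rot: [3.141, -0.0, -3.101]
force: [-0.4, -0.6, -0.1]
width: 0.2
gripper_force: 0.0
```

At 96.9 mm there is no force, so the relay stayed down and is locked. I'll retreat and check with a picture.

Emit:
{"api": "play_rows", "payload": {"deltas": [0,0,-10,0,0,0,0,0,0,-30,0,0,0,0,0,0,-60,0,0,0,0,0,0,-90,0,0,0,0,0,0,-100,0,0,0,0,0,0,-100,0,0,0,0]}}

```text
clock: 17.23
eef_pos: [478.2, -194.5, 197.6]
tool_rot: [-3.141, 0.001, -3.102]
force: [-0.2, -0.3, -0.3]
width: -0.0
gripper_force: 0.0
```

Run:
```python
from h import *
go([477.3,-194.3,150],3.185)
a=get_image("scene")[:,:,::-1]
p=proj("scene",[477,-194,80])[0].astype(int)
print(proj("scene",[[478,-194.3,z] for z in(94.9,105)])-p+30)
cv2.imwrite("pics/end.png",np.clip(cv2.resize(a[p[1]-30:p[1]+30,p[0]-30:p[0]+30],(600,600),interpolation=cv2.INTER_CUBIC)*1.5,0,255).astype(np.uint8))
```

```text
[ 478.2 -194.5  197.6] [-3.141e+00  1.000e-03 -3.102e+00] d [ 1.   0.3 47.6] [-0.001  0.001 -0.003] F [-0.2 -0.3 -0.3] w -0.0 17.225
[[30.31396677 26.16027888]
 [30.05379553 23.32561153]]
```

View pics/end.png

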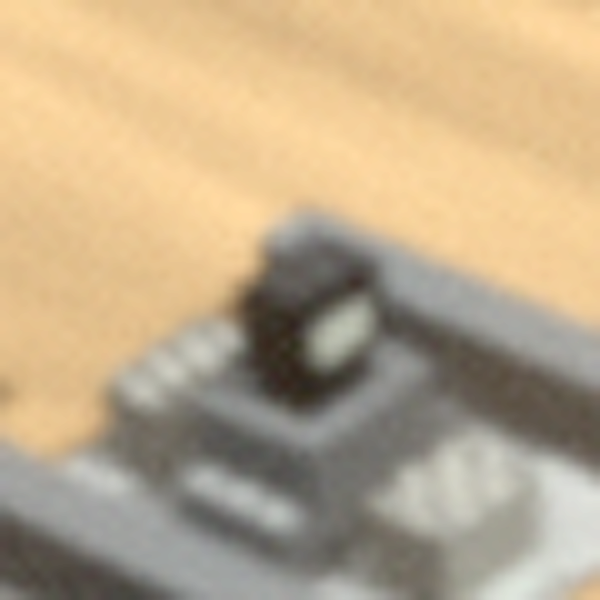

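The head now sits low on the rim, with its label at about (340,332) against (340,298) before. That 3 px drop is about 10 mm, so it is locked.

```bash
python3 -c "
from cell import *
print(finish_job())"
```

```text
the job is handed in; nothing more can be done
None
```

The relay is in the socket and was still down at the locked height after one press to the stop (about 12.5 N). The gripper is clear of it, and the job was handed in after about 17 s; no verdict came back.

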